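# Unlatch the ball hitch and hold the tongue up

## Task

On the plywood stand a grey tongue is latched down over a ball, above a carving blank. First slide the little lidded wax pot, without lifting it, from the ring beside the latch to the middle of the other ring and let go of it. Then take the upright pull tab of the latch, pull it sideways away from the tongue against its spring, lift the tongue off the ball by that tab and finish holding the nose of the tongue still, about 8 cm higher than it was, so that the blank could be taken out; leave the blank and the eraser where they are.

Things in the scene. Friction and masses are not known exactly. Their poses are not given: they have to be found in the camera images.
- stand: Plywood board 300 x 205 x 12 mm fixed on the worktop, with a ball post, a hinge bracket and two scribed rings. Origin on the worktop straight under the ball. Its x axis runs along the seated tongue from the ball to the hinge, its y axis from the tongue to the latch's pull tab and the rings, z up. The board covers x -50..250 mm, y -48..157 mm and its top is at z = 12 mm. The tongue covers y -24..24 mm and reaches up to z = 88 mm when seated.
- hinge_pin (a point): Centre of the tongue's hinge pin at the rear bracket, 220 mm behind the ball along the stand's x, 62 mm above the worktop. The pin lies along the stand's y axis.
- tongue (a joint): Angle of the grey cast tongue about the hinge pin, rad: 0 seated on the ball, grows as the nose rises, stop at 0.8. 0.37 lifts the nose (220 mm from the pin) by 8 cm. The tongue weighs about 0.45 kg and falls back if let go. While the latch is shut it rises by no more than about 0.02.
- latch (a joint): How far the latch is pulled out along the stand's +y, m: 0 shut, stop at 0.020; the bolt is clear of the collar under the ball above 0.009. A spring pushes it shut with 4.5 N when shut, 9.5 N at the stop.
- latch_tab (a point): Grasp point of the latch's upright steel pull tab, a plate 12 mm thick (along the stand's y), 28 mm wide (along x), 72 mm tall; this point lies midway in width and thickness, 20 mm under its top edge, 79.5 mm above the worktop when the tongue is seated. It rides on the tongue, level with the ball and 58 mm from the tongue's middle line when shut; 28 mm are free between tab and tongue. Below it a 9 mm bolt, top 40 mm above the worktop, runs from the tab to the tongue.
- pot_knob (a point): Middle of the upper part of the cylindrical wooden knob (22 mm diameter, from 40 to 76 mm above the pot's underside) on the lid of the small metal wax pot; this point is on the pot's axis, 62 mm above its underside. The pot is 63 mm across the lid, its shoulder 41 mm high, 0.28 kg, its lid fixed; it stands loose on the board.
- ring_start (a point): Centre, on the board's top, of the scribed ring (72 mm across) beside the latch tab, where the pot starts.
- ring_rear (a point): Centre, on the board's top, of the second scribed ring, 120 mm farther along the stand's x. The board is flat between the rings.
- blank_mid (a point): Centre of the dark wood carving blank, 50 x 75 x 28 mm, lying loose on the board under the tongue.
- eraser_mid (a point): Centre of the eraser, 23 x 50 x 13 mm, lying loose on the board behind the rear ring.
Mind the look-alikes: they are no part of the job. Leave any green look-alike of the part that bears pot_knob alone.

How it is judged:
By the outcome, as a careful person would: the job done as asked, in the order asked, and still so for the second after the job is handed in, while the arm keeps its last pose, push and grip.
It also fails if it takes over 51 s, if anything falls off the work surface, if the arm or the gripper's body presses on something with over 40 N, if the wrist force passes 120 N, or if a joint passes its speed limit or range.

## Robot

A 6-joint arm with a two-finger parallel gripper is mounted at the origin on a cart in front of the work surface, level with it; the furniture and walls round the work are solid. World frame = base frame: x ahead of the robot, y to its left, z up, the work surface at z = 0. Lengths are in m, angles in degrees, forces in N, time in s.
With the tool pointing down it reaches from about 0.25 to 0.725 m from the base axis. Payload 9.7 kg.
Tool frame: the origin (TCP) lies at the very end of the fingers, on their centre line; the grasp point (between the pads) lies grasp_offset behind it (grasp_offset is the distance from the TCP to the grasp point, in m); z points along the fingers, y is the line along which they close (so a half turn about z gives the same grasp; the last joint's range is limited). The gripper opens to 85 mm and grips with 20 to 120 N. Pads are 22 mm wide; open, the fingers measure 114 mm over their backs; the gripper's body (76 mm by 85 mm) begins 54 mm behind the grasp point. The pads swing forward as they close: fully open they stand 13 mm farther back than shut.
Start: joints at [-72.708, 4.979, 10.078, 95.1, 0, 90], TCP at [0.163, -0.525, 0.231] pointing down, gripper open.
Joint ranges: [-179.16, 179.16], [-48.56, 103.87], [-65.8, 70.77], [-126.05, 130.52], [-82.76, 87.17], [-180, 180]. Speed limits (degrees/s): [127.2, 127.2, 147.25, 180, 180, 180].

## Interface

Orientations are given as [roll, pitch, yaw] about the fixed x, y, z axes, in that order (R = Rz(yaw) Ry(pitch) Rx(roll)).
In Python, from workcell import get_obs, camera, calibration, job_done, recognise, cut_out, mark_of, grasp_offset gives the robot as it stands.
- The arm moves only by the tool servo_tool, never from a script. Its argument "moves" is a list of rows, each a list of 3 entries, a list of its own where there are three numbers: the turn, a rotation vector about the tool's x, y, z in degrees, then the shift along the tool's x, y, z in m, then the opening in per cent of the stroke, from 0 (shut) to 100 (fully open). In form: [[[ax, ay, az], [x, y, z], claw], ...]. A call has 1 to 12 rows; each row shifts and turns the commanded pose from where the row before left it, along the tool's axes as they then stand; what a row does not reach is not made up. A row lasts 1/10 s, in which the tool goes at most 50 mm and 8.59 degrees, less where a joint would pass 70% of its speed; a pose out of reach is approached as far as the arm can. A call is refused whole if a number of a shift passes 0.05 or a number of a turn 8.59, either way. A call with a gripper value outside its range is refused whole. The fingers move at their own pace and stop on an object; "force" is the grip in N (left out, the last holds). Time passes only in rows, so rows that do not move let the fingers close. It gives the time, the measured TCP pose, the force, the opening and the grip force at its end, in the units of the state.
- get_obs(): the state, without advancing time (a new reading comes with each control period).
- camera(name): name is "scene" or "top"; returns (picture, depth): 420x560x3 uint8, red, green, blue; 420x560 float32, m along the optical axis (not along the pixel's ray), 0 where there is no reading.
- calibration(name): a dict with "camera_matrix" (3x3 intrinsics, pixels), "R" (3x3) and "t" (3): a world point X has camera coordinates R X + t. Camera axes: x right, y down, z forward; pixel columns grow to the right and rows downward; lengths in m; the calibration is good to about 2 mm. A picture is of the moment at which its call begins. calibration takes no time and is no camera call.
- job_done(): hands the job in; it is judged then, once.
Trained networks look in the newest picture that a camera, given by its name, has taken for a name from the list of things; names that differ only in an ending like _2 or _b are one class to them, and where a whole thing is asked for, a point or a joint stands for the part that bears it (a point fixed in the world has none). Each returns a list of dicts, best first, with "score" (0 to 1); they miss things now and then, are a little off and sometimes report something else, mostly with a low value. They report only what shows in the picture. A call takes as long as a camera call. They do not tell look-alikes from the thing itself.
- recognise(name, camera): "xyz" ([x, y, z] in m, in the coordinates of the camera as it stood for that picture, good to about 4 mm: the middle of the surface that is visible of it).
- cut_out(name, camera): "mask" (420x560 bool, what is visible of it).
- mark_of(name, camera): "xyz" ([x, y, z] in m, in the coordinates of the camera as it stood for that picture, good to about 4 mm: a listed point, or the origin of a listed thing).
The state is a dict: "time": time; "q": joint angles; "qd": joint speeds; "joint_efforts": joint torques, N m; "ee_pos": TCP position; "tcp_rot": TCP orientation; "wrist_force": force on the tool from outside, world axes, zero at the start; "torque": the same for the moment, N m; "opening": finger opening in m; "grasp_force": force on a finger pad.
Only numpy, scipy, OpenCV 4.12 (cv2) and the standard library are available. Lean on these libraries where they do the work, as an engineer would, in place of code of your own. Each camera call takes 0.05 s, during which the arm holds its last target. There are 200 camera calls.

## Working session

There is one attempt and no reset: what is moved stays moved. The work goes in short steps, Python scripts to look and compute and a tool call to move; the robot and the scene stay as the last step left them, time stands still between calls to the robot, and variables do not carry over. Pictures are saved under pics/ and viewed, at most 10 in all, crops included, and the job is handed in when it is done.

Besides the shell and the picture viewer there is one more tool, called after "Request:" by a JSON object that holds its "fn" and its "kwargs", one argument or row to a line. servo_tool: Moves the arm, as the interface text tells. Its arguments: {"type":"object","properties":{"moves":{"type":"array"},"force":{"type":"number"}},"required":["moves"]}

```bash
ls; mkdir -p pics
cat > h.py <<'E'
import numpy as np, cv2
from workcell import *
def world(c,p):
    k=calibration(c); return np.array(k["R"]).T@(np.array(p)-np.array(k["t"]))
E
python3 - <<'E'
from h import *
np.set_printoptions(precision=4,suppress=True)
for c in("scene","top"):
    im,d=camera(c); cv2.imwrite(f"pics/{c}0.png",im[:,:,::-1])
    k=calibration(c); print(c,-np.array(k["R"]).T@np.array(k["t"]))
    for n in["stand","hinge_pin","latch_tab","pot_knob","ring_start","ring_rear","blank_mid","eraser_mid"]:
        print(n,[(round(r["score"],2),world(c,r["xyz"])) for r in mark_of(n,c)][:3])
print(grasp_offset,get_obs())
E
```

```text
pics
scene [0.1153 0.6394 0.7218]
stand [(0.78, array([0.4433, 0.1491, 0.0028]))]
hinge_pin []
latch_tab [(0.69, array([0.4378, 0.2022, 0.0836]))]
pot_knob [(0.58, array([0.7473, 0.0433, 0.0667])), (0.57, array([0.4344, 0.2613, 0.0706])), (0.21, array([0.6452, 0.2688, 0.0238]))]
ring_start [(0.96, array([0.4272, 0.263 , 0.0079]))]
ring_rear [(0.73, array([0.5431, 0.2747, 0.0065]))]
blank_mid []
eraser_mid []
top [0.5293 0.1673 0.9268]
stand [(0.8, array([ 0.4431,  0.148 , -0.0005]))]
hinge_pin [(0.73, array([0.6629, 0.1754, 0.0621]))]
latch_tab [(0.64, array([0.4371, 0.2085, 0.0775]))]
pot_knob [(0.9, array([0.7428, 0.0455, 0.0603]))]
ring_start [(0.65, array([0.4289, 0.2602, 0.0105]))]
ring_rear [(0.77, array([0.549 , 0.2739, 0.0109]))]
blank_mid [(0.68, array([0.5425, 0.156 , 0.0225]))]
eraser_mid [(0.68, array([0.6466, 0.2692, 0.02  ]))]
0.0187 {'time': 0.9, 'q': array([-72.7082,   4.9774,  10.0789,  95.0994,  -0.0019,  90.0001]), 'qd': array([-0.0174, -0.0022,  0.0039, -0.0158, -0.0051,  0.0182]), 'joint_efforts': array([ -0.0016, -52.0091,  46.4864,   0.0012,   0.    ,  -0.    ]), 'ee_pos': array([ 0.1635, -0.5251,  0.2313]), 'tcp_rot': array([179.9979,   0.0019,  17.2917]), 'wrist_force': array([0.0218, 0.1483, 0.342 ]), 'torque': array([0.0203, 0.0084, 0.0015]), 'grasp_force': 0.0, 'opening': 0.08539737043060758}
```

View pics/scene0.png

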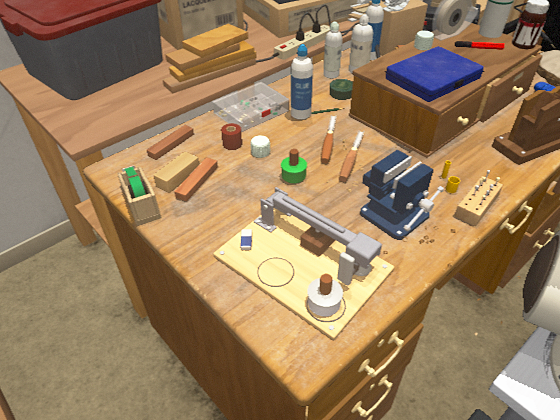

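View pics/top0.png

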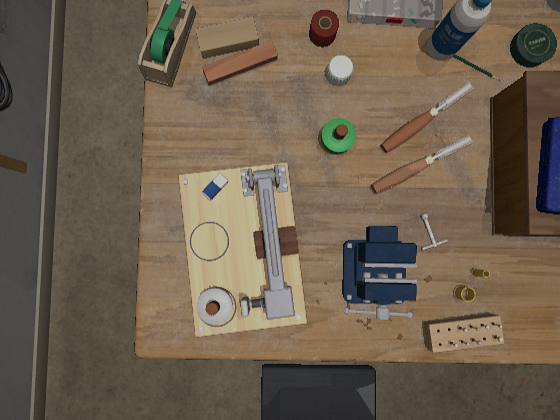

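The scene shows the pot at pixel (325,295) on the front ring, the empty ring at (275,272), and a green look-alike at (293,165). In the top view the tab is at (245,306) and the tongue runs from (278,300) to (264,180). Next I'll refine the stand's frame.

```bash
cat >> h.py <<'E'
np.set_printoptions(precision=4,suppress=True)
def onplane(c,uv,z):
    k=calibration(c);R=np.array(k["R"]);t=np.array(k["t"]);o=-R.T@t
    uv=np.asarray(uv,float).reshape(-1,2)
    r=(R.T@np.linalg.inv(k["camera_matrix"])@np.c_[uv,np.ones(len(uv))].T).T
    return o+r*((z-o[2])/r[:,2])[:,None]
E
python3 - <<'E'
from h import *
for c in("top","scene"):
    im,d=camera(c)
    for r in cut_out("stand",c)[:1]:
        m=r["mask"]; v,u=np.nonzero(m); P=onplane(c,np.c_[u,v],.012)[:,:2].astype(np.float32)
        (cx,s,a)=cv2.minAreaRect(P); print(c,"board",r["score"],m.sum(),cx,s,a)
    for r in cut_out("pot_knob",c)[:3]:
        v,u=np.nonzero(r["mask"]); print("pot",r["score"],u.mean(),v.mean(),len(u),im[v,u].mean(0))
    for n in("latch","tongue"):
      for r in cut_out(n,c)[:1]:
        m=r["mask"];v,u=np.nonzero(m); k=calibration(c)
        Z=d[v,u];X=(np.linalg.inv(k["camera_matrix"])@(np.c_[u,v,np.ones(len(u))]*Z[:,None]).T).T
        W=(X-k["t"])@np.array(k["R"]); 
        top=W[(W[:,2]>(.09 if n=="latch" else .08))&(W[:,2]<.11)]; print(n,r["score"],len(W),len(top),top.mean(0),top.min(0),top.max(0))
E
```

```text
top board 0.91 15964 (0.5351966619491577, 0.21480807662010193) (0.29856207966804504, 0.2057141661643982) 8.042049407958984
pot 0.91 337.43589743589746 135.64882943143812 897 [ 71.9599 124.7414  75.3389]
pot 0.84 214.3091603053435 305.90458015267177 1048 [157.021  151.5038 145.9561]
latch 0.5 236 110 [0.437  0.2045 0.0973] [0.4247 0.198  0.0904] [0.4491 0.2118 0.1018]
tongue 0.68 3044 1668 [0.5289 0.1632 0.084 ] [0.4185 0.123  0.08  ] [0.6538 0.2107 0.1018]
scene board 0.57 12198 (0.548304557800293, 0.20287702977657318) (0.33430352807044983, 0.2473333477973938) 8.575382232666016
pot 0.85 293.73668188736684 167.88736681887366 657 [ 81.1963 145.0837  66.7565]
pot 0.59 324.8248490077653 295.61345987920623 1159 [203.7938 189.3089 174.1821]
latch 0.96 418 113 [0.4323 0.2055 0.0966] [0.4205 0.1981 0.0901] [0.4464 0.2118 0.1021]
tongue 0.97 2741 1391 [0.5062 0.1639 0.0845] [0.4169 0.1201 0.08  ] [0.6527 0.2118 0.1021]
```

Run:
```python
from h import *
im,d=camera("top"); s=im[150:345,170:320,::-1]
cv2.imwrite("pics/crop1.png",cv2.resize(s,None,fx=3,fy=3,interpolation=cv2.INTER_CUBIC))
```

```text
(no output)
```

View pics/crop1.png

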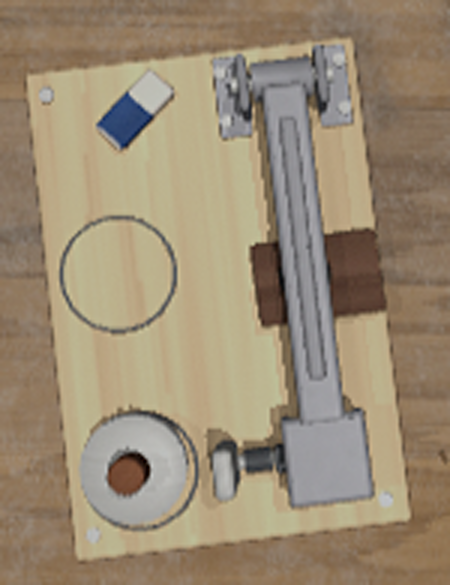

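The crop shows the rear ring centred at (118,273), the start ring near (140,472), the knob top at (128,473) and the tab at (225,470). I'll get the yaw from the board corners and ring centres.

Run:
```python
from h import *
im,d=camera("top")
cr=lambda p:(np.array(p,float)+.5)/3-.5+[170,150]
C=onplane("top",cr([[28,75],[353,39],[411,521],[79,559]]),.012); print(C)
L=np.array([[250,109],[250,-48+0],[0,0],[0,0]])
model=np.array([[250,157],[250,-48],[-50,-48],[-50,157]])/1000.
mc=model.mean(0);cc=C[:,:2].mean(0);A=model-mc;B=C[:,:2]-cc
th=np.arctan2((A[:,0]*B[:,1]-A[:,1]*B[:,0]).sum(),(A*B).sum());R=np.array([[np.cos(th),-np.sin(th)],[np.sin(th),np.cos(th)]])
o=cc-R@mc;print("yaw",np.degrees(th),"o",o,"res",B-(R@A.T).T)
S=lambda P:(np.atleast_2d(P)[:,:2]-o)@R
W=onplane("top",cr([[118,273.5]]),.012);print("rear ring",W,S(W))
g=cv2.cvtColor(im[150:345,170:320],cv2.COLOR_RGB2GRAY)
W=onplane("top",cr([[128,473]]),.088);print("knob",W,S(W))
W=onplane("top",cr([[225,471]]),.0995);print("tab",W,S(W))
# scene knob top
im,d=camera("scene")
m=[r for r in cut_out("pot_knob","scene") if im[r["mask"]].mean(0)[0]>120][0]["mask"]
h=cv2.cvtColor(im,cv2.COLOR_RGB2HSV);b=m&(h[...,1]>110);v,u=np.nonzero(b);print(len(u),u.mean(),u.min(),u.max(),v.min(),v.max())
W=onplane("scene",[[u.mean(),v.mean()]],.07);print("knob scene",W,S(W))
```

```text
[[0.6688 0.3343 0.012 ]
 [0.6952 0.134  0.012 ]
 [0.4009 0.0943 0.012 ]
 [0.3752 0.2943 0.012 ]]
yaw 7.621782604295448 o [0.4432 0.1469] res [[-0.0013 -0.0014]
 [-0.0021  0.0015]
 [ 0.0009  0.0016]
 [ 0.0025 -0.0016]]
rear ring [[0.5474 0.2755 0.012 ]] [[0.1204 0.1136]]
knob [[0.4354 0.2579 0.088 ]] [[0.0071 0.1111]]
tab [[0.4386 0.2037 0.0995]] [[0.0031 0.0568]]
220 325.40909090909093 320 332 274 294
knob scene [[0.4323 0.2574 0.07  ]] [[0.0039 0.1109]]
```

Request:
{"fn": "servo_tool", "kwargs": {
  "moves": [
    [[0, 0, 0], [0.0205, -0.0278, 0], 100],
    [[0, 0, 0], [0.0205, -0.0278, 0], 100],
    [[0, 0, 0], [0.0205, -0.0278, 0], 100],
    [[0, 0, 0], [0.0205, -0.0278, 0], 100],
    [[0, 0, 0], [0.0205, -0.0278, 0], 100],
    [[0, 0, 0], [0.0205, -0.0278, 0], 100],
    [[0, 0, 0], [0.0205, -0.0278, 0], 100],
    [[0, 0, 0], [0.0205, -0.0278, 0], 100],
    [[0, 0, 0], [0.0205, -0.0278, 0], 100],
    [[0, 0, 0], [0.0205, -0.0278, 0], 100],
    [[0, 0, 0], [0.0205, -0.0278, 0], 100],
    [[0, 0, 0], [0.0205, -0.0278, 0], 100]
  ]
}}

```text
time: 2.8
ee_pos: [0.2993, -0.1322, 0.2315]
tcp_rot: [180.0, -0.0, 17.3]
wrist_force: [1.4, -1.7, -0.7]
opening: 0.0854
grasp_force: 0.0
```

Request:
{"fn": "servo_tool", "kwargs": {
  "moves": [
    [[0, 0, 0], [0.0205, -0.0278, 0], 100],
    [[0, 0, 0], [0.0205, -0.0278, 0], 100],
    [[0, 0, 0], [0.0205, -0.0278, 0], 100],
    [[0, 0, 0], [0.0205, -0.0278, 0], 100],
    [[0, 0, 0], [0.0205, -0.0278, 0], 100],
    [[0, 0, 0], [0.0205, -0.0278, 0], 100],
    [[0, 0, 0], [0.0205, -0.0278, 0], 100],
    [[0, 0, 0], [0.0205, -0.0278, 0], 100],
    [[0, 0, 0], [0.0205, -0.0278, 0], 100],
    [[0, 0, 0], [0.0205, -0.0278, 0], 100],
    [[0, 0, 0], [0.0205, -0.0278, 0], 100],
    [[0, 0, 0], [0.0205, -0.0278, 0], 100]
  ]
}}

```text
time: 4.0
ee_pos: [0.4534, 0.1993, 0.2336]
tcp_rot: [-177.2, 0.0, 22.2]
wrist_force: [0.5, -1.1, -0.1]
opening: 0.0853
grasp_force: 0.0
```

Request:
{"fn": "servo_tool", "kwargs": {
  "moves": [
    [[0, 0, -8.03], [0, 0, 0], 100],
    [[0, 0, -8.03], [0, 0, 0], 100],
    [[0, 0, -8.03], [0, 0, 0], 100],
    [[0, 0, -8.03], [0, 0, 0], 100],
    [[0, 0, -8.03], [0, 0, 0], 100],
    [[0, 0, -8.03], [0, 0, 0], 100],
    [[0, 0, -8.03], [0, 0, 0], 100],
    [[0, 0, -8.03], [0, 0, 0], 100],
    [[0, 0, -8.03], [0, 0, 0], 100],
    [[0, 0, -8.03], [0, 0, 0], 80],
    [[0, 0, 0], [0, 0, 0], 60],
    [[0, 0, 0], [0, 0, 0], 60]
  ]
}}

```text
time: 5.2
ee_pos: [0.4528, 0.1984, 0.2336]
tcp_rot: [-179.5, -2.7, 102.2]
wrist_force: [-0.1, 0.3, -0.6]
opening: 0.0513
grasp_force: 0.0
```

```bash
cat >> h.py <<'E'
from scipy.spatial.transform import Rotation as Ro
def delta(pos,rpy):
    o=get_obs(); A=Ro.from_euler("xyz",o["tcp_rot"],degrees=True); B=Ro.from_euler("xyz",rpy,degrees=True)
    print("turn",(A.inv()*B).as_rotvec(degrees=True),"shift(old axes)",A.inv().apply(np.array(pos)-o["ee_pos"]),"shift(new axes)",B.inv().apply(np.array(pos)-o["ee_pos"]))
E
python3 - <<'E'
from h import *
delta([.434,.258,.13],[180,0,97.6])
E
```

```text
turn [-0.6132 -2.7282  4.5691] shift(old axes) [ 0.0572 -0.0049  0.1065] shift(new axes) [ 0.0615 -0.0108  0.1036]
```

Request:
{"fn": "servo_tool", "kwargs": {
  "moves": [
    [[-0.61, -2.73, 4.57], [0, 0, 0], 60],
    [[0, 0, 0], [0.0123, -0.0022, 0], 60],
    [[0, 0, 0], [0.0123, -0.0022, 0], 60],
    [[0, 0, 0], [0.0123, -0.0022, 0], 60],
    [[0, 0, 0], [0.0123, -0.0022, 0], 60],
    [[0, 0, 0], [0.0123, -0.0022, 0], 60],
    [[0, 0, 0], [0, 0, 0.026], 60],
    [[0, 0, 0], [0, 0, 0.026], 60],
    [[0, 0, 0], [0, 0, 0.026], 60],
    [[0, 0, 0], [0, 0, 0.0256], 60],
    [[0, 0, 0], [0, 0, 0], 60],
    [[0, 0, 0], [0, 0, 0], 60]
  ]
}}

```text
time: 6.4
ee_pos: [0.4333, 0.2582, 0.1305]
tcp_rot: [-180.0, -0.0, 97.9]
wrist_force: [0.3, -0.1, 0.6]
opening: 0.0514
grasp_force: 0.0
```

Run:
```python
from h import *
delta([.434,.258,.057],[180,0,97.6])
im,d=camera("scene"); s=im[220:345,230:420,::-1]
cv2.imwrite("pics/crop2.png",cv2.resize(s,None,fx=4,fy=4,interpolation=cv2.INTER_CUBIC))
```

```text
turn [-0.0159 -0.002   0.26  ] shift(old axes) [-0.0003  0.0007  0.0735] shift(new axes) [-0.0003  0.0007  0.0735]
```

View pics/crop2.png

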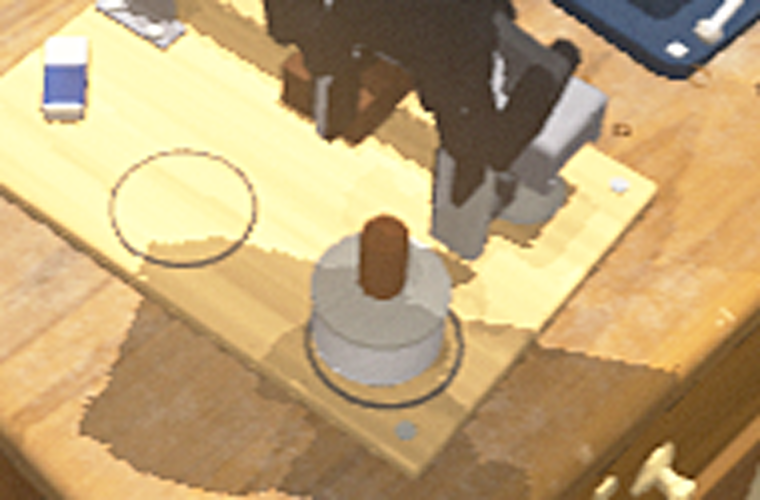

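The two fingers straddle the knob at crop (328,100) and (470,190). Descending and gripping.

Request:
{"fn": "servo_tool", "kwargs": {
  "moves": [
    [[0, 0, 0], [0, 0, 0.018], 60],
    [[0, 0, 0], [0, 0, 0.018], 60],
    [[0, 0, 0], [0, 0, 0.018], 60],
    [[0, 0, 0], [0, 0, 0.014], 60],
    [[0, 0, 0], [0, 0, 0.005], 60],
    [[0, 0, 0], [0, 0, 0], 40],
    [[0, 0, 0], [0, 0, 0], 20],
    [[0, 0, 0], [0, 0, 0], 15],
    [[0, 0, 0], [0, 0, 0], 15],
    [[0, 0, 0], [0, 0, 0], 15]
  ],
  "force": 25
}}

```text
time: 7.45
ee_pos: [0.434, 0.2582, 0.058]
tcp_rot: [179.9, -0.0, 97.8]
wrist_force: [-1.0, -0.3, 6.4]
opening: 0.0211
grasp_force: 27.7
```

Run:
```python
from h import *
print(get_obs())
for c in("top","scene"):
    camera(c)
    for n in("ring_rear","pot_knob"): print(c,n,[(round(r["score"],2),world(c,r["xyz"])) for r in mark_of(n,c)])
```

```text
{'time': 7.45, 'q': array([ 30.7456,  -1.0163, -15.273 ,  75.6503,   0.0034, 112.9085]), 'qd': array([ 0.0379, -0.0598, -0.0465, -0.0447, -0.0924,  0.0458]), 'joint_efforts': array([ -0.2551, -42.1323,  43.7887,  -0.4285,  -0.0951,  -0.0001]), 'ee_pos': array([0.434 , 0.2582, 0.058 ]), 'tcp_rot': array([179.9158,  -0.0393,  97.8371]), 'wrist_force': array([-1.0234, -0.3043,  6.3829]), 'torque': array([-0.0335,  0.0986, -0.0318]), 'grasp_force': 27.662391364574432, 'opening': 0.021054037605328393}
top ring_rear [(0.67, array([0.5505, 0.2733, 0.0096]))]
top pot_knob [(0.63, array([0.7414, 0.0448, 0.0636])), (0.44, array([0.4381, 0.2586, 0.0762]))]
scene ring_rear [(0.81, array([0.543 , 0.2733, 0.0121])), (0.65, array([0.6441, 0.2687, 0.0181]))]
scene pot_knob [(0.91, array([0.7435, 0.039 , 0.0628])), (0.71, array([0.4339, 0.2607, 0.0718])), (0.4, array([0.4272, 0.2609, 0.0111]))]
```

Run:
```python
from h import *
W=onplane("scene",[[(184)/4-.5+230,208.5/4-.5+220]],.012);print(W)
delta([.5465,.2745,.058],[180,0,97.6])
```

```text
[[0.5459 0.2737 0.012 ]]
turn [ 0.0881 -0.0429  0.2386] shift(old axes) [0.0008 0.1137 0.0001] shift(new axes) [ 0.0013  0.1137 -0.    ]
```

Request:
{"fn": "servo_tool", "kwargs": {
  "moves": [
    [[0, 0, 0], [0, 0.004, 0], 15],
    [[0, 0, 0], [0, 0.008, 0], 15],
    [[0, 0, 0], [0.0002, 0.011, 0], 15],
    [[0, 0, 0], [0.0002, 0.011, 0], 15],
    [[0, 0, 0], [0.0002, 0.011, 0], 15],
    [[0, 0, 0], [0.0002, 0.011, 0], 15],
    [[0, 0, 0], [0.0002, 0.011, 0], 15],
    [[0, 0, 0], [0, 0.011, 0], 15],
    [[0, 0, 0], [0, 0.011, 0], 15],
    [[0, 0, 0], [0, 0.011, 0], 15],
    [[0, 0, 0], [0, 0.008, 0], 15],
    [[0, 0, 0], [0, 0.0057, 0], 15]
  ]
}}

```text
time: 8.95
ee_pos: [0.5458, 0.2746, 0.0581]
tcp_rot: [-180.0, -0.0, 97.9]
wrist_force: [-8.4, -0.8, 11.4]
opening: 0.0216
grasp_force: 28.4
```

Request:
{"fn": "servo_tool", "kwargs": {
  "moves": [
    [[0, 0, 0], [0, 0, 0], 15],
    [[0, 0, 0], [0, 0, 0], 15]
  ]
}}

```text
time: 9.15
ee_pos: [0.5463, 0.2746, 0.058]
tcp_rot: [180.0, -0.0, 97.8]
wrist_force: [-2.8, -0.2, 7.3]
opening: 0.021
grasp_force: 27.8
```

Run:
```python
from h import *
im,d=camera("scene"); s=im[220:345,210:400,::-1]
cv2.imwrite("pics/crop3.png",cv2.resize(s,None,fx=4,fy=4,interpolation=cv2.INTER_CUBIC))
delta([.5465,.2745,.058],[180,0,97.6])
```

```text
turn [ 0.0515 -0.0376  0.2431] shift(old axes) [-0.0002  0.0002  0.    ] shift(new axes) [-0.0002  0.0002  0.    ]
```

View pics/crop3.png

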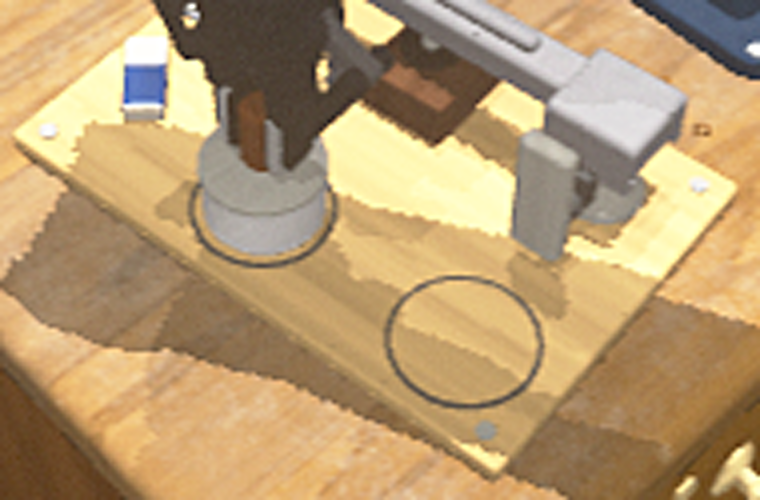

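The pot (base spanning columns 203–325) sits centred in the rear ring (190–337). I'll release it, rise and turn.

Request:
{"fn": "servo_tool", "kwargs": {
  "moves": [
    [[0, 0, 0], [0, 0, 0], 30],
    [[0, 0, 0], [0, 0, 0], 50],
    [[0, 0, 0], [0, 0, 0], 60],
    [[0, 0, 0], [0, 0, 0], 60],
    [[0, 0, 0], [0, 0, -0.01], 60],
    [[0, 0, 0], [0, 0, -0.025], 60],
    [[0, 0, 0], [0, 0, -0.03], 60],
    [[0, 0, 0], [0, 0, -0.03], 60],
    [[0, 0, 0], [0, 0, 0], 60]
  ]
}}

```text
time: 10.1
ee_pos: [0.5476, 0.2752, 0.1576]
tcp_rot: [179.6, -0.1, 97.8]
wrist_force: [0.5, -0.8, 0.4]
opening: 0.0514
grasp_force: 0.0
```

Request:
{"fn": "servo_tool", "kwargs": {
  "moves": [
    [[0, 0, 8.2], [0, 0, 0], 50],
    [[0, 0, 8.2], [0, 0, 0], 34],
    [[0, 0, 8.2], [0, 0, 0], 34],
    [[0, 0, 8.2], [0, 0, 0], 34],
    [[0, 0, 8.2], [0, 0, 0], 34],
    [[0, 0, 8.2], [0, 0, 0], 34],
    [[0, 0, 8.2], [0, 0, 0], 34],
    [[0, 0, 8.2], [0, 0, 0], 34],
    [[0, 0, 8.2], [0, 0, 0], 34],
    [[0, 0, 8.2], [0, 0, 0], 34],
    [[0, 0, 8.2], [0, 0, 0], 34],
    [[0, 0, 0], [0, 0, 0], 34]
  ]
}}

```text
time: 11.3
ee_pos: [0.5771, 0.1857, 0.1519]
tcp_rot: [-176.2, 0.5, 16.1]
wrist_force: [0.9, 0.3, -0.1]
opening: 0.0294
grasp_force: 0.0
```

Run:
```python
from h import *
delta([.4355,.2045,.145],[180,0,7.6])
im,d=camera("top"); s=im[150:345,170:320,::-1]
cv2.imwrite("pics/crop4.png",cv2.resize(s,None,fx=3,fy=3,interpolation=cv2.INTER_CUBIC))
```

```text
turn [-3.7969  0.8119  8.4697] shift(old axes) [-0.1308 -0.0566  0.012 ] shift(new axes) [-0.1379 -0.0374  0.0069]
```

Request:
{"fn": "servo_tool", "kwargs": {
  "moves": [
    [[-1.9, 0.4, 4.23], [0, 0, 0], 34],
    [[-1.9, 0.4, 4.23], [0, 0, 0], 34],
    [[0, 0, 0], [-0.013, 0, 0], 34],
    [[0, 0, 0], [-0.025, -0.007, 0], 34],
    [[0, 0, 0], [-0.025, -0.007, 0], 34],
    [[0, 0, 0], [-0.025, -0.007, 0], 34],
    [[0, 0, 0], [-0.025, -0.007, 0], 34],
    [[0, 0, 0], [-0.015, -0.007, 0], 34],
    [[0, 0, 0], [-0.01, 0, 0], 34],
    [[0, 0, 0], [0, 0, 0], 34]
  ]
}}

```text
time: 12.35
ee_pos: [0.4485, 0.1282, 0.1542]
tcp_rot: [-177.1, 0.1, 14.3]
wrist_force: [-0.3, -0.8, 0.2]
opening: 0.0291
grasp_force: 0.0
```

Run:
```python
from h import *
delta([.4355,.2045,.061],[180,0,7.6])
im,d=camera("scene"); a=im[220:345,210:400,::-1]
cv2.imwrite("pics/crop5.png",cv2.resize(a,None,fx=4,fy=4,interpolation=cv2.INTER_CUBIC))
for r in recognise("latch_tab","scene"): print(r["score"],world("scene",r["xyz"]))
for r in mark_of("latch_tab","scene"): print(r["score"],world("scene",r["xyz"]))
```

```text
turn [-2.846   0.223   6.6722] shift(old axes) [ 0.0063 -0.0724  0.0969] shift(new axes) [-0.0028 -0.0773  0.0932]
0.69 [0.4334 0.2077 0.0768]
0.65 [0.4374 0.2035 0.0794]
```

View pics/crop5.png

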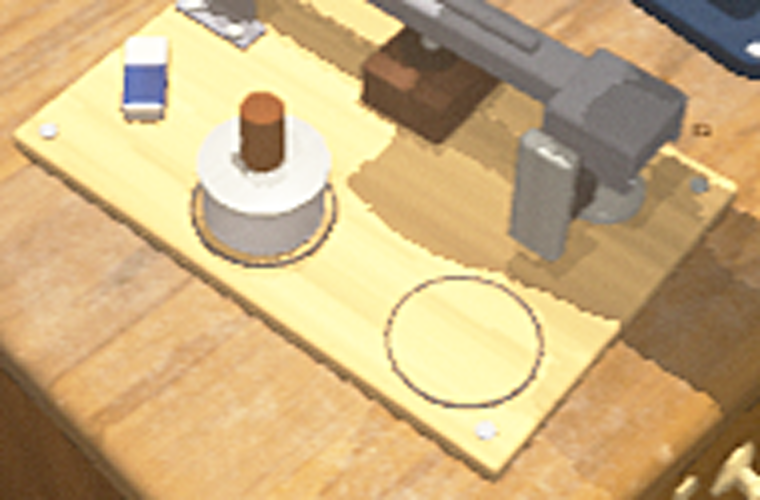

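Run:
```python
from h import *
o=get_obs(); print(o["q"],o["qd"],o["ee_pos"],o["tcp_rot"])
```

```text
[ 14.1651  -7.1139 -10.4534  86.7493   2.8561 179.9432] [-0.1644  0.4594  0.1651  0.1247  0.0039 -0.1412] [0.4496 0.1281 0.1537] [-177.1438    0.086    14.2218]
```

Joint 6 has reached its limit, so I'll use the half-turn-equivalent grasp (yaw −172.4).

Request:
{"fn": "servo_tool", "kwargs": {
  "moves": [
    [[0, 0, -8], [0, 0, 0], 34],
    [[0, 0, -8], [0, 0, 0], 34],
    [[0, 0, -8], [0, 0, 0], 34],
    [[0, 0, -8], [0, 0, 0], 34],
    [[0, 0, -8], [0, 0, 0], 34],
    [[0, 0, -8], [0, 0, 0], 34],
    [[0, 0, -8], [0, 0, 0], 34],
    [[0, 0, -8], [0, 0, 0], 34],
    [[0, 0, -8], [0, 0, 0], 34],
    [[0, 0, -8], [0, 0, 0], 34],
    [[0, 0, -8], [0, 0, 0], 34]
  ]
}}

```text
time: 13.6
ee_pos: [0.4498, 0.1279, 0.1534]
tcp_rot: [-179.8, -2.9, 102.5]
wrist_force: [0.3, -0.3, -0.5]
opening: 0.0286
grasp_force: 0.0
```

Request:
{"fn": "servo_tool", "kwargs": {
  "moves": [
    [[0, 0, -8], [0, 0, 0], 34],
    [[0, 0, -8], [0, 0, 0], 34],
    [[0, 0, -8], [0, 0, 0], 34],
    [[0, 0, -8], [0, 0, 0], 34],
    [[0, 0, -8], [0, 0, 0], 34],
    [[0, 0, -8], [0, 0, 0], 34],
    [[0, 0, -8], [0, 0, 0], 34],
    [[0, 0, -8], [0, 0, 0], 34],
    [[0, 0, -8], [0, 0, 0], 34],
    [[0, 0, -8], [0, 0, 0], 34],
    [[0, 0, 0], [0, 0, 0], 34]
  ]
}}

```text
time: 14.7
ee_pos: [0.4496, 0.1279, 0.1534]
tcp_rot: [177.2, -0.7, -177.7]
wrist_force: [-0.1, 0.6, 1.0]
opening: 0.029
grasp_force: 0.0
```

Run:
```python
from h import *
o=get_obs(); print(o["q"],o["ee_pos"],o["tcp_rot"])
delta([.4355,.2045,.13],[180,0,-172.4])
```

```text
[ 14.1394  -7.0719 -10.4504  86.7595   2.8579  11.8255] [0.4496 0.1279 0.1534] [ 177.2309   -0.7205 -177.6721]
turn [ 2.8003 -0.5924 -5.2884] shift(old axes) [0.0107 0.0759 0.0273] shift(new axes) [0.0039 0.0778 0.0234]
```

Request:
{"fn": "servo_tool", "kwargs": {
  "moves": [
    [[1.4, -0.3, -2.64], [0, 0, 0], 34],
    [[1.4, -0.3, -2.64], [0, 0, 0], 34],
    [[0, 0, 0], [0.0005, 0.01, 0], 34],
    [[0, 0, 0], [0.0005, 0.015, 0], 34],
    [[0, 0, 0], [0.001, 0.016, 0], 34],
    [[0, 0, 0], [0.001, 0.016, 0], 34],
    [[0, 0, 0], [0.001, 0.015, 0], 34],
    [[0, 0, 0], [0, 0.006, 0], 34],
    [[0, 0, 0], [0, 0, 0.01], 34],
    [[0, 0, 0], [0, 0, 0.0134], 34],
    [[0, 0, 0], [0, 0, 0], 34],
    [[0, 0, 0], [0, 0, 0], 34]
  ]
}}

```text
time: 15.9
ee_pos: [0.4347, 0.204, 0.1297]
tcp_rot: [-180.0, -0.0, -172.6]
wrist_force: [-0.1, -0.5, 0.1]
opening: 0.0286
grasp_force: 0.0
```

Run:
```python
from h import *
o=get_obs(); print(o["q"],o["ee_pos"],o["tcp_rot"],o["opening"])
delta([.4355,.2045,.061],[180,0,-172.4])
im,d=camera("scene"); a=im[190:315,260:450,::-1]
cv2.imwrite("pics/crop6.png",cv2.resize(a,None,fx=4,fy=4,interpolation=cv2.INTER_CUBIC))
```

```text
[ 25.1461  -5.3474 -11.4555  83.9351  -0.006   17.7301] [0.4347 0.204  0.1297] [-179.9812   -0.0393 -172.584 ] 0.028648422555338587
turn [-0.0188 -0.0393 -0.184 ] shift(old axes) [-0.0009  0.0004  0.0687] shift(new axes) [-0.0008  0.0004  0.0687]
```

View pics/crop6.png

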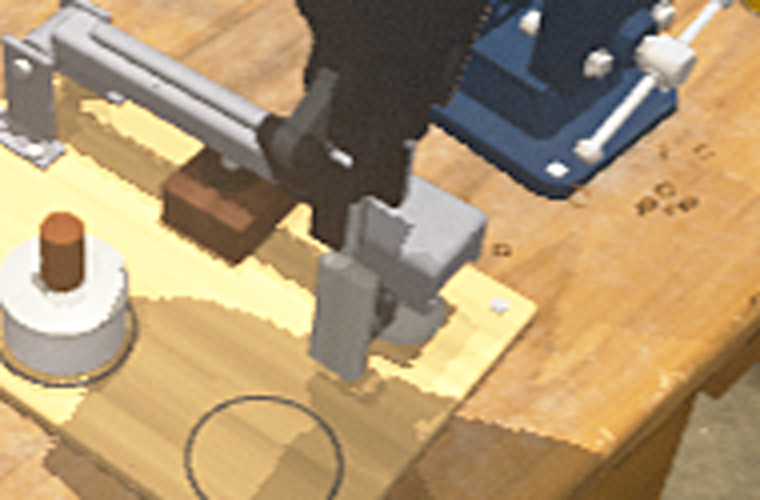

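The fingertips, near crop (330,235) and (385,215), hang just above the tab top at (345,260). I'll descend gently and check the force.

Request:
{"fn": "servo_tool", "kwargs": {
  "moves": [
    [[0, 0, 0], [-0.0005, 0.0005, 0.015], 34],
    [[0, 0, 0], [0, 0, 0.01], 34],
    [[0, 0, 0], [0, 0, 0.005], 34],
    [[0, 0, 0], [0, 0, 0.004], 34],
    [[0, 0, 0], [0, 0, 0.003], 34]
  ]
}}

```text
time: 16.45
ee_pos: [0.4354, 0.2052, 0.093]
tcp_rot: [180.0, 0.0, -172.5]
wrist_force: [-1.0, -0.6, 0.3]
opening: 0.029
grasp_force: 0.0
```

Request:
{"fn": "servo_tool", "kwargs": {
  "moves": [
    [[0, 0, 0], [0, 0, 0.005], 34],
    [[0, 0, 0], [0, 0, 0.008], 34],
    [[0, 0, 0], [0, 0, 0.008], 34],
    [[0, 0, 0], [0, 0, 0.006], 34],
    [[0, 0, 0], [0, 0, 0.003], 34],
    [[0, 0, 0], [0, 0, 0], 34]
  ]
}}

```text
time: 17.05
ee_pos: [0.4352, 0.2051, 0.0628]
tcp_rot: [-180.0, -0.0, -172.5]
wrist_force: [0.4, 0.1, 0.3]
opening: 0.0289
grasp_force: 0.0
```

No contact. Closing on the tab.

Request:
{"fn": "servo_tool", "kwargs": {
  "moves": [
    [[0, 0, 0], [0, 0, 0], 20],
    [[0, 0, 0], [0, 0, 0], 10],
    [[0, 0, 0], [0, 0, 0], 5],
    [[0, 0, 0], [0, 0, 0], 5],
    [[0, 0, 0], [0, 0, 0], 5]
  ],
  "force": 60
}}

```text
time: 17.55
ee_pos: [0.4357, 0.2051, 0.0637]
tcp_rot: [-180.0, 0.1, -172.5]
wrist_force: [1.2, -4.8, 1.9]
opening: 0.0112
grasp_force: 61.3
```

Run:
```python
from h import *
o=get_obs(); print(o)
yaw=np.radians(7.6);ex=np.array([np.cos(yaw),np.sin(yaw),0])
ey=np.array([-np.sin(yaw),np.cos(yaw),0])
og=np.array([.4432,.1469,0]); print("tcp in stand",(o["ee_pos"]-og)@ex,(o["ee_pos"]-og)@ey)
```

```text
{'time': 17.55, 'q': array([ 25.2253,  -4.3434, -17.8343,  76.4519,  -0.0331,  17.7538]), 'qd': array([ 0.0277,  0.0372, -0.0175, -0.029 ,  0.2062,  0.0499]), 'joint_efforts': array([  1.9906, -40.5165,  45.7885,  -0.5643,   1.2701,   0.2061]), 'ee_pos': array([0.4357, 0.2051, 0.0637]), 'tcp_rot': array([-179.9859,    0.0646, -172.5286]), 'wrist_force': array([ 1.1647, -4.7723,  1.9351]), 'torque': array([-0.9902, -0.1161,  0.2616]), 'grasp_force': 61.26239061355591, 'opening': 0.011174161457541383}
tcp in stand 0.00023047502491788108 0.05864876393621882
```

Gripped. Pulling the latch 15 mm along tool +y.

Request:
{"fn": "servo_tool", "kwargs": {
  "moves": [
    [[0, 0, 0], [0, 0.002, 0], 5],
    [[0, 0, 0], [0, 0.003, 0], 5],
    [[0, 0, 0], [0, 0.003, 0], 5],
    [[0, 0, 0], [0, 0.003, 0], 5],
    [[0, 0, 0], [0, 0.003, 0], 5],
    [[0, 0, 0], [0, 0.002, 0], 5],
    [[0, 0, 0], [0, 0, 0], 5],
    [[0, 0, 0], [0, 0, 0], 5]
  ],
  "force": 70
}}

```text
time: 18.35
ee_pos: [0.4335, 0.2205, 0.0636]
tcp_rot: [-179.9, 0.1, -172.5]
wrist_force: [1.2, -8.6, 2.5]
opening: 0.0108
grasp_force: 69.3
```

Run:
```python
from h import *
o=get_obs(); print(o["ee_pos"],o["tcp_rot"],o["wrist_force"],o["opening"])
camera("scene"); 
for r in mark_of("latch_tab","scene"): print(r["score"],world("scene",r["xyz"]))
# arc rows: rotate TCP about pin by steps about stand +y
yaw=np.radians(7.6);R=Ro.from_euler("z",7.6,degrees=True)
og=np.array([.4432,.1469,0]);pin=og+R.apply([.22,0,.062]);ey=R.apply([0,1,0])
A=Ro.from_euler("xyz",o["tcp_rot"],degrees=True)
N=22;st=.372/N;p=o["ee_pos"]
S=Ro.from_rotvec(ey*st)
p1=pin+S.apply(p-pin); B=S*A
print("turn",(A.inv()*B).as_rotvec(degrees=True),"old",A.inv().apply(p1-p),"new",B.inv().apply(p1-p))
E=Ro.from_rotvec(ey*.372);print("end",pin+E.apply(p-pin),(E*A).as_euler("xyz",degrees=True))
```

```text
[0.4335 0.2205 0.0636] [-179.9148    0.051  -172.5382] [ 1.2113 -8.6309  2.4818] 0.01084412436834564
0.56 [0.4386 0.2218 0.0826]
turn [ 0.0023  0.9688 -0.0014] old [-0.0001 -0.     -0.0037] new [ 0.     -0.     -0.0037]
end [0.449  0.2225 0.1434] [-179.8609  -21.263  -172.5483]
```

The spring force of 8.6 N matches about 16 mm of pull, so the bolt is clear. Now I'll lift along the arc, checking the force early.

Request:
{"fn": "servo_tool", "kwargs": {
  "moves": [
    [[0, 0.97, 0], [0, 0, -0.0037], 5],
    [[0, 0.97, 0], [0, 0, -0.0037], 5],
    [[0, 0.97, 0], [0, 0, -0.0037], 5],
    [[0, 0, 0], [0, 0, 0], 5]
  ]
}}

```text
time: 18.85
ee_pos: [0.4339, 0.2204, 0.0743]
tcp_rot: [-179.9, -2.9, -172.6]
wrist_force: [2.5, -7.6, -1.9]
opening: 0.011
grasp_force: 68.6
```

It has risen past the 0.02 rad latch limit with little force, so it's free. Continuing.

Request:
{"fn": "servo_tool", "kwargs": {
  "moves": [
    [[0, 0.97, 0], [0, 0, -0.0037], 5],
    [[0, 0.97, 0], [0, 0, -0.0037], 5],
    [[0, 0.97, 0], [0, 0, -0.0037], 5],
    [[0, 0.97, 0], [0, 0, -0.0037], 5],
    [[0, 0.97, 0], [0, 0, -0.0037], 5],
    [[0, 0.97, 0], [0, 0, -0.0037], 5],
    [[0, 0.97, 0], [0, 0, -0.0037], 5],
    [[0, 0.97, 0], [0, 0, -0.0037], 5],
    [[0, 0.97, 0], [0, 0, -0.0037], 5],
    [[0, 0.97, 0], [0, 0, -0.0037], 5]
  ]
}}

```text
time: 19.85
ee_pos: [0.4388, 0.221, 0.1108]
tcp_rot: [-179.9, -12.6, -172.5]
wrist_force: [5.4, -8.7, -3.2]
opening: 0.0111
grasp_force: 68.5
```

Request:
{"fn": "servo_tool", "kwargs": {
  "moves": [
    [[0, 0.97, 0], [0, 0, -0.0037], 5],
    [[0, 0.97, 0], [0, 0, -0.0037], 5],
    [[0, 0.97, 0], [0, 0, -0.0037], 5],
    [[0, 0.97, 0], [0, 0, -0.0037], 5],
    [[0, 0.97, 0], [0, 0, -0.0037], 5],
    [[0, 0.97, 0], [0, 0, -0.0037], 5],
    [[0, 0.97, 0], [0, 0, -0.0037], 5],
    [[0, 0.97, 0], [0, 0, -0.0037], 5],
    [[0, 0.97, 0], [0, 0, -0.0037], 5],
    [[0, 0, 0], [0, 0, 0], 5],
    [[0, 0, 0], [0, 0, 0], 5],
    [[0, 0, 0], [0, 0, 0], 5]
  ]
}}

```text
time: 21.05
ee_pos: [0.4484, 0.2223, 0.1425]
tcp_rot: [-179.9, -21.2, -172.5]
wrist_force: [4.2, -7.7, -3.1]
opening: 0.0109
grasp_force: 68.7
```

Run:
```python
from h import *
o=get_obs(); print(o["q"],o["qd"],o["ee_pos"],o["tcp_rot"],o["wrist_force"],o["torque"],o["opening"])
im,d=camera("scene"); a=im[150:345,180:440,::-1]
cv2.imwrite("pics/crop7.png",cv2.resize(a,None,fx=3,fy=3,interpolation=cv2.INTER_CUBIC))
for r in mark_of("latch_tab","scene"): print(r["score"],world("scene",r["xyz"]))
R=Ro.from_euler("z",7.6,degrees=True);pin=np.array([.4432,.1469,0])+R.apply([.22,0,.062])
A=Ro.from_euler("xyz",o["tcp_rot"],degrees=True)
q=R.inv().apply(o["ee_pos"]-pin);print("stand rel pin",q,"rad",np.arctan2(q[2],-q[0]))
```

```text
[ 23.2088  18.0313  12.2627 104.7641   5.549   14.732 ] [ 0.0074 -0.1202 -0.0563 -0.1548 -0.0738  0.1025] [0.4484 0.2223 0.1425] [-179.9006  -21.2378 -172.5476] [ 4.2183 -7.7028 -3.0572] [-1.2611 -1.7399  0.888 ] 0.010881826774804372
0.58 [0.4545 0.2203 0.1592]
stand rel pin [-0.2048  0.074   0.0805] rad 0.37427954217785486
```

View pics/crop7.png

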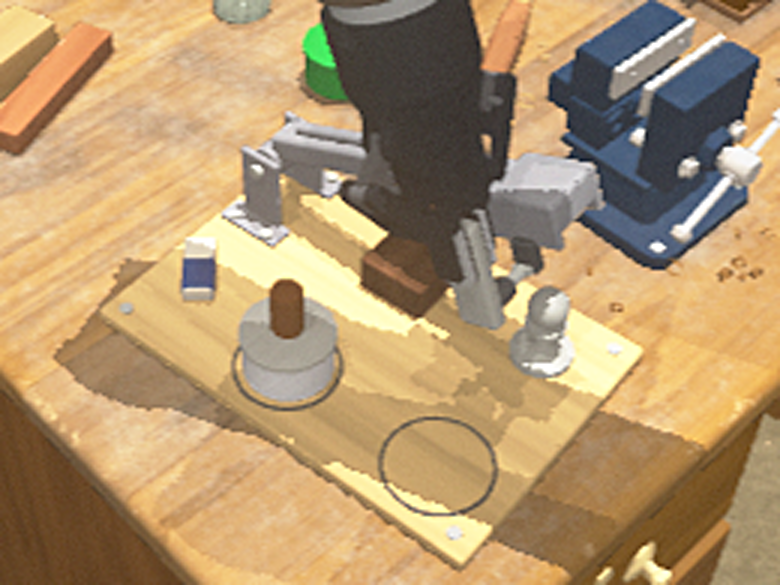

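The tongue is lifted clear of the ball at (545,320). The pot sits centred in the rear ring at (288,370), and the blank and eraser are in place. Handing in.

```bash
python3 -c "
from workcell import job_done
print(job_done())"
```

```text
the job is handed in; nothing more can be done
None
```

I handed the job in at about 21 s: the pot was slid to the rear ring and released, then the latch was pulled and the tongue lifted to about 0.37 rad, with the nose held still about 8 cm up; the blank and eraser were not touched, and the hand-in returned no verdict.

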